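# Load the inspection slide and click it in under the lamp

## Task

Pick up the steel cup and pour all six brass air release valves from it into the square tray of the inspection slide, then stand the empty cup upright on the desk and let go of it. Then take the tray's black upright grip and slide the tray along its rail until you feel the ball detent click in, with the tray in line with the little lamp; do not run on past the notch. Finish while still holding the grip there, with the tray at rest in the notch, and leave the tin, the lens and the tweezers where they lie.

Things in the scene. Friction and masses are not known exactly. Their poses are not given: they have to be found in the camera images.
- cup: Plain round steel cup, open at the top, standing on the desk: outer diameter 60 mm, height 70 mm, wall 2.5 mm, floor 4 mm, about 90 g empty. It stands alone on the desk left of the slide (+y). Origin at the centre of its underside, z up through the mouth. Its yaw means nothing.
- valve0: Brass air release valve, one of six alike, all loose in the cup at the start: 20 mm long, body 14 mm dia and 11 mm long, then a 9 mm stem (collar 11.6 mm); 14 g. Origin at the middle of the wide end's flat face, z along its axis towards the stem.
- valve1: Brass air release valve like valve0.
- valve2: Brass air release valve like valve0.
- valve3: Brass air release valve like valve0.
- valve4: Brass air release valve like valve0.
- valve5: Brass air release valve like valve0.
- slide: The inspection slide's fixed base: aluminium plate 120 x 350 x 10 mm (x, y, z) with end blocks 38 mm high and two steel rods. Fixed to the desk. Origin at the centre of its underside; its y axis runs along the rail in the sliding direction, its -x side faces the robot (turned up to 0.2 rad).
- carriage: The sliding carriage with tray and grip post, one piece. Origin on the rail's centre line at desk height, under the tray's centre; axes as the slide's. It slides only along the slide's y: its slide-frame y is -0.10 at the end stop on the robot's right (called travel 0) and +0.10 at the other (travel 0.20); it starts at a travel of 0 to 0.03. Sliding friction under 1.5 N.
- tray_floor (a point): Centre of the tray's inner floor, 46 mm above the desk, axes as the slide's. The tray rides on the carriage: an open steel square 110 x 110 mm outside, walls 3 mm thick, rim 83 mm above the desk (37 mm above its inner floor).
- grip_top (a point): Centre of the top face of the grip: a black upright square post, 16 x 16 mm, faces square to the slide's axes, 62 mm tall, on the robot's side of the tray, 94 mm towards -x (slide frame) of the tray's centre. Top 102 mm, foot 40 mm above the desk, on a 26 mm wide bar; 31 mm of free space between post and tray wall. Moves with the tray.
- index: Index head marking the notch: grey clamp block 30 x 30 x 28 mm, 70 to 100 mm towards +x of the rail's centre line (side away from the robot), with a short steel lamp 106 mm high looking at the rail. Fixed; elsewhere along the rail each time. Origin on the rail's centre line at desk height, axes as the slide's.
- notch (a point): The detent notch, hidden in the rail under the tray, in line with the lamp along the slide's y axis, at a travel of 0.09 to 0.17. The ball is home when tray_floor and this point agree along the slide's y: felt as the tray being pulled in by 3 to 5 N over the last 4.5 mm, then resisting by about 5 N for the next 4.5 mm.
- tin: Bystander: round tin box, 88 mm dia, 30 mm high, on the desk. Origin at the centre of its underside.
- lens: Bystander: pale glass dial lens, 60 mm dia, 7 mm thick, lying on the desk. Origin at the centre of its underside.
- tweezers: Bystander: steel tweezers, 130 mm long along x, 7 mm thick, lying on the desk. Origin underneath, about mid-length.
- cup_rim (a point): Centre of the cup's mouth, 70 mm above its underside along the cup's z axis.
Mind the look-alikes: they are no part of the job. What is meant by the cup is not blue, and is the larger of those in its own colour.

How it is judged:
On the way, in this order (a step that is already met when the one before it is completed fails the run):
1. the cup is held in the fingers and tipped over the tray (contact force between the fingers and cup above 1 N and angle between cup's own z axis and vertical above 1 rad and height (world z) of cup above 0.05 m and horizontal distance between cup and tray_floor below 0.13 m), for 0.02 s.
2. all six valves lie in the tray, poured while the tray is still well short of the notch (x of valve0 in the frame of tray_floor between -0.055 and 0.055 m and y of valve0 in the frame of tray_floor between -0.055 and 0.055 m and z of valve0 in the frame of tray_floor between -0.006 and 0.036 m and x of valve1 in the frame of tray_floor between -0.055 and 0.055 m and y of valve1 in the frame of tray_floor between -0.055 and 0.055 m and z of valve1 in the frame of tray_floor between -0.006 and 0.036 m and x of valve2 in the frame of tray_floor between -0.055 and 0.055 m and y of valve2 in the frame of tray_floor between -0.055 and 0.055 m and z of valve2 in the frame of tray_floor between -0.006 and 0.036 m and x of valve3 in the frame of tray_floor between -0.055 and 0.055 m and y of valve3 in the frame of tray_floor between -0.055 and 0.055 m and z of valve3 in the frame of tray_floor between -0.006 and 0.036 m and x of valve4 in the frame of tray_floor between -0.055 and 0.055 m and y of valve4 in the frame of tray_floor between -0.055 and 0.055 m and z of valve4 in the frame of tray_floor between -0.006 and 0.036 m and x of valve5 in the frame of tray_floor between -0.055 and 0.055 m and y of valve5 in the frame of tray_floor between -0.055 and 0.055 m and z of valve5 in the frame of tray_floor between -0.006 and 0.036 m and y of tray_floor in the frame of notch below -0.02 m), for 0.2 s.
3. the empty cup stands upright on the desk, let go of, with the tray still short of the notch (angle between cup's own z axis and vertical below 0.15 rad and height (world z) of cup below 0.006 m and contact force between the fingers and cup below 0.2 N and linear speed of cup below 0.03 m/s and y of tray_floor in the frame of notch below -0.02 m), for 0.2 s.
At the end, for the whole second after the job is handed in: All six valves are in the tray; the cup stands upright on the desk (within 0.15 rad), released; the tray is at rest within 3 mm of the detent notch and the fingers still hold its grip post (over 2 N of contact) through the last second (x of valve0 in the frame of tray_floor between -0.055 and 0.055 m and y of valve0 in the frame of tray_floor between -0.055 and 0.055 m and z of valve0 in the frame of tray_floor between -0.006 and 0.036 m and x of valve1 in the frame of tray_floor between -0.055 and 0.055 m and y of valve1 in the frame of tray_floor between -0.055 and 0.055 m and z of valve1 in the frame of tray_floor between -0.006 and 0.036 m and x of valve2 in the frame of tray_floor between -0.055 and 0.055 m and y of valve2 in the frame of tray_floor between -0.055 and 0.055 m and z of valve2 in the frame of tray_floor between -0.006 and 0.036 m and x of valve3 in the frame of tray_floor between -0.055 and 0.055 m and y of valve3 in the frame of tray_floor between -0.055 and 0.055 m and z of valve3 in the frame of tray_floor between -0.006 and 0.036 m and x of valve4 in the frame of tray_floor between -0.055 and 0.055 m and y of valve4 in the frame of tray_floor between -0.055 and 0.055 m and z of valve4 in the frame of tray_floor between -0.006 and 0.036 m and x of valve5 in the frame of tray_floor between -0.055 and 0.055 m and y of valve5 in the frame of tray_floor between -0.055 and 0.055 m and z of valve5 in the frame of tray_floor between -0.006 and 0.036 m and angle between cup's own z axis and vertical below 0.15 rad and height (world z) of cup below 0.006 m and contact force between the fingers and cup below 0.2 N and linear speed of cup below 0.03 m/s and y of tray_floor in the frame of notch between -0.003 and 0.003 m and linear speed of carriage below 0.01 m/s and contact force between the fingers and carriage above 2 N and distance between the grasp point and grip_top below 0.045 m); the arm keeps its last pose, push and grip.
It fails at once if the tray is run more than 15 mm past the notch (y of tray_floor in the frame of notch above 0.015 m).
It fails at once if the tin, the lens or the tweezers are moved more than 30 mm (distance of any of tin, lens, tweezers from where it was at the start of the episode above 0.03 m).
It also fails if it takes over 67 s, if anything falls off the work surface, if the arm or the gripper's body presses on something with over 40 N, if the wrist force passes 120 N, or if a joint passes its speed limit or range.

## Robot

A 6-joint arm with a two-finger parallel gripper is mounted at the origin on the work surface. World frame = base frame: x ahead of the robot, y to its left, z up, the work surface at z = 0. Lengths are in m, angles in rad, forces in N, time in s.
With the tool pointing down it reaches from about 0.35 to 0.8 m from the base axis. Payload 7.3 kg.
Tool frame: the origin (TCP) lies between the finger pads; the fingertips stand 25 mm ahead of it and the grasp point (between the pads) lies 6 mm ahead of it (r.tip_extent is the distance from the TCP to the fingertips, in m); z points along the fingers, y is the direction in which the jaws open and shut (so a half turn about z gives the same grasp; the last joint's range is limited). The gripper opens to 85 mm and grips with 20 to 120 N. Pads are 22 mm wide; open, the fingers measure 114 mm over their backs; the gripper's body (76 mm by 85 mm) begins 54 mm behind the grasp point. The pads swing forward as they close: fully open they stand 13 mm farther back than shut.
Start: joints at [-1.463, 0.342, 1.524, -0, 1.275, -0.146], TCP at [0.132, -0.508, 0.256] pointing down, gripper open.
Joint ranges: [-2.53, 2.53], [-0.77, 2.02], [0.04, 2.7], [-1, 4.14], [0.28, 2.66], [-3.11, 3.11]. Speed limits (rad/s): [2.57, 2.57, 3.14, 3.14, 3.14, 3.14].

## Interface

Orientations are given as a unit quaternion [x, y, z, w].
In Python, from workcell import r, command_gripper, optics gives the robot as it stands. The module is installed in compiled form; this text tells all that it offers. Calls block until the motion is done:
- r.reach(position, orientation): joint-space move of the TCP to a pose.
- r.move_straight(position, orientation=None, speed=0.15, max_force=None): straight line of the TCP; orientation=None keeps the orientation; speed is the mean speed in m/s. With max_force (N) it stops when the force on the tool has changed by that much, and returns True; else False.
- r.movej(angles): joint-space move.
- command_gripper(opening, force=None): finger opening in m; force is the grip in N (None keeps the last); returns when the fingers have stopped.
- r.hold(seconds).
- r.solve_ik(position, orientation): joint angles nearest the present ones, or None.
- r.read_state(): the state.
- optics.get_image(name): name is "scene" or "top"; returns (picture, depth): 400x640x3 uint8, red, green, blue; 400x640 float32, m along the optical axis (not along the pixel's ray), 0 where there is no reading.
- optics.camera_model(name): a dict with "K" (3x3 intrinsics, pixels), "k1" (the pictures are not rectified: a ray, as slopes to the right and down, at radius r is drawn at 1 + k1 r^2 times it, then the intrinsics apply), "R" (3x3) and "t" (3): a world point X has camera coordinates R X + t. Camera axes: x right, y down, z forward; pixel columns grow to the right and rows downward; lengths in m; the calibration is good to about 2 mm. A picture is of the moment at which its call begins. camera_model takes no time and is no camera call.
A pose or a line that the arm cannot do raises r.PlanningError and nothing moves.
- r.finish_job(): hands the job in, once; it reports no verdict.
The state is a dict: "time_s": time; "joint_positions": joint angles; "dq": joint speeds; "tau": joint torques, N m; "eef_pos": TCP position; "eef_rot": TCP orientation; "contact_force": force on the tool from outside, world axes, zero at the start; "torque": the same for the moment, N m; "grip_width": finger opening in m.
Only numpy, scipy, OpenCV 4.12 (cv2) and the standard library are available. Lean on these libraries where they do the work, as an engineer would, in place of code of your own. Each camera call takes 0.05 s, during which the arm holds its last target. There are 200 camera calls.

## Working session

There is one attempt and no reset: what is moved stays moved. The work goes in short steps, each a Python script; the robot and the scene stay as the last script left them, time stands still between calls to the robot, and variables do not carry over. Pictures are saved under pics/ and viewed, about 8 in all and at most 12, crops included, and the job is handed in when it is done.

```bash
mkdir -p pics; cat > h.py <<'E'
import numpy as np, cv2
from workcell import r, command_gripper, optics
def snap(n,tag):
    p,d=optics.get_image(n); cv2.imwrite(f'pics/{tag}.png',p[:,:,::-1]); np.save(f'pics/{tag}.npy',d); return p,d
def ray(n,u,v):
    c=optics.camera_model(n);K=np.array(c['K']);D=np.array([c['k1'],0,0,0,0.])
    a=cv2.undistortPoints(np.array([[[u,v]]],float),K,D)[0,0]
    return c,np.array([a[0],a[1],1.])
def atz(n,u,v,z):
    c,a=ray(n,u,v);R=np.array(c['R']);t=np.array(c['t']);C=-R.T@t;d=R.T@a
    return C+d*(z-C[2])/d[2]
def dep(n,u,v,d):
    c,a=ray(n,u,v);R=np.array(c['R']);t=np.array(c['t'])
    return R.T@(a*d[int(round(v)),int(round(u))]-t)
def cloud(n,d):
    c=optics.camera_model(n);K=np.array(c['K']);D=np.array([c['k1'],0,0,0,0.])
    v,u=np.mgrid[:400,:640];a=cv2.undistortPoints(np.stack([u,v],-1).reshape(-1,1,2).astype(float),K,D).reshape(400,640,2)
    P=np.dstack([a*d[...,None],d]); P=(P-np.array(c['t']))@np.array(c['R']); P[d==0]=np.nan
    return P
E
python3 - <<'E'
from h import *
for n in('scene','top'):
    snap(n,n+'0'); c=optics.camera_model(n); print(n,-np.array(c['R']).T@c['t'],c['K'],c['k1'],np.round(c['R'],2).tolist())
print(r.read_state()['time_s'],r.read_state()['eef_rot'])
E
```

```text
scene [1.10695995 0.53495314 1.25510217] [[519.26290695   0.         317.24252236]
 [  0.         519.26290695 204.27560568]
 [  0.           0.           1.        ]] 0.011293458791593288 [[-0.71, 0.7, 0.0], [0.57, 0.59, -0.57], [-0.4, -0.41, -0.82]]
top [ 0.46816006 -0.04737449  1.0451909 ] [[385.11385889   0.         318.51165844]
 [  0.         385.11385889 199.12713271]
 [  0.           0.           1.        ]] -0.08129350685626313 [[-0.03, -1.0, -0.01], [-1.0, 0.03, -0.08], [0.08, 0.01, -1.0]]
0.1 [ 9.91959399e-01  1.26554711e-01  4.81555233e-09 -6.75790457e-04]
```

View pics/top0.png

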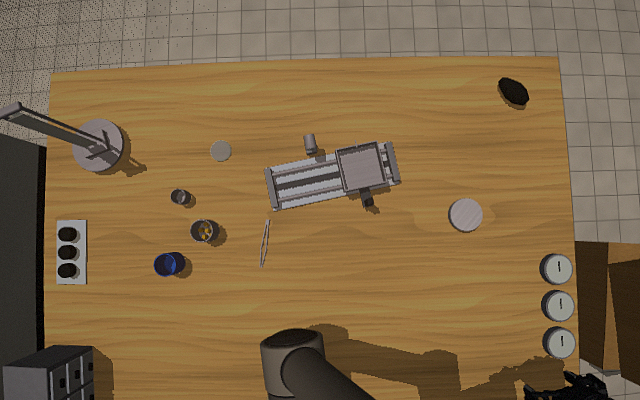

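View pics/scene0.png

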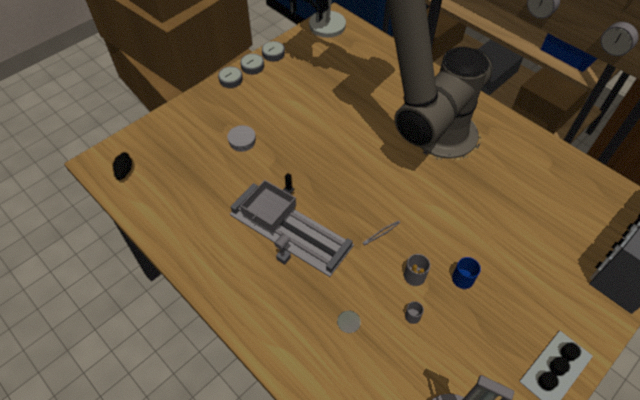

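The top view shows the valve-filled steel cup at (204,231), a small steel cup at (180,197) and a blue one at (168,264). The tray is at (362,167), the grip at (368,201) and the lamp at (310,143). The tweezers lie at (265,243), the lens at (220,151) and the tin at (466,215).

```bash
python3 - <<'E'
from h import *
im=cv2.imread('pics/top0.png')[125:285,150:410]
cv2.imwrite('pics/c1.png',cv2.resize(im,None,fx=3,fy=3,interpolation=cv2.INTER_CUBIC))
d=np.load('pics/top0.npy');P=cloud('top',d)
def sel(u0,u1,v0,v1,z0,z1):
    Q=P[v0:v1,u0:u1].reshape(-1,3);return Q[(Q[:,2]>z0)&(Q[:,2]<z1)]
for nm,a in dict(cup=(188,222,215,248,.062,.08),rimtray=(325,400,135,205,.076,.09),floor=(325,400,135,195,.04,.052),grip=(355,380,190,212,.09,.11),lamp=(298,325,130,160,.085,.12),clamp=(298,325,130,165,.02,.035),endL=(260,285,160,215,.030,.045),endR=(380,405,140,190,.030,.045),desk=(400,440,250,300,-1,1)).items():
    Q=sel(*a);
    if len(Q):print(nm,len(Q),Q.mean(0).round(4),cv2.minAreaRect(Q[:,:2].astype(np.float32)) ,np.median(Q[:,2]).round(4))
Q=sel(188,222,215,248,.060,.08)
A=np.c_[2*Q[:,:2],np.ones(len(Q))];s=np.linalg.lstsq(A,(Q[:,:2]**2).sum(1),rcond=None)[0];print('circ',s,np.sqrt(s[2]+s[0]**2+s[1]**2))
d=np.load('pics/scene0.npy');P=cloud('scene',d)
Q=P[250:292,400:435].reshape(-1,3);Q=Q[(Q[:,2]>.062)&(Q[:,2]<.08)];print('scene cup',Q.mean(0),np.median(Q[:,2]))
Q=P[165:200,275:300].reshape(-1,3);Q=Q[(Q[:,2]>.09)&(Q[:,2]<.11)];print('scene grip',Q.mean(0),len(Q))
E
```

```text
cup 108 [0.4717 0.2624 0.0692] ((0.47232282161712646, 0.26292818784713745), (0.06149684265255928, 0.05621403455734253), 88.8259048461914) 0.0697
rimtray 281 [ 0.6278 -0.1502  0.0828] ((0.6100269556045532, -0.15182732045650482), (0.16212129592895508, 0.11083033680915833), 10.757224082946777) 0.0832
floor 1631 [ 0.6248 -0.1542  0.0465] ((0.6183995604515076, -0.1724347174167633), (0.125228151679039, 0.15452159941196442), 10.68575668334961) 0.0468
grip 45 [ 0.5313 -0.1657  0.1021] ((0.5315070748329163, -0.16656793653964996), (0.015510331839323044, 0.016556601971387863), 13.235068321228027) 0.1029
lamp 173 [ 0.6835 -0.0222  0.1026] ((0.6845245361328125, -0.022015873342752457), (0.03664303570985794, 0.02738979086279869), 12.123687744140625) 0.1035
clamp 62 [ 0.6626 -0.0309  0.0275] ((0.666206419467926, -0.027717318385839462), (0.07455458492040634, 0.030271898955106735), 30.21042823791504) 0.0278
endL 294 [0.5794 0.0846 0.0381] ((0.579691469669342, 0.07734616100788116), (0.05285477638244629, 0.10389736294746399), 88.93817901611328) 0.0384
endR 303 [ 0.6407 -0.2372  0.0381] ((0.6373603343963623, -0.22359955310821533), (0.10879675298929214, 0.05087181180715561), 9.741854667663574) 0.0384
desk 1992 [ 0.3366 -0.306   0.0011] ((0.33639687299728394, -0.3066035211086273), (0.10870935022830963, 0.13241887092590332), 87.90396118164062) 0.0011
circ [ 0.47226967  0.26197452 -0.29083239] 0.028929291707037615
scene cup [0.47375946 0.26288516 0.06762741] 0.067802265667616
scene grip [ 0.53548442 -0.16431241  0.0984833 ] 41
```

View pics/c1.png

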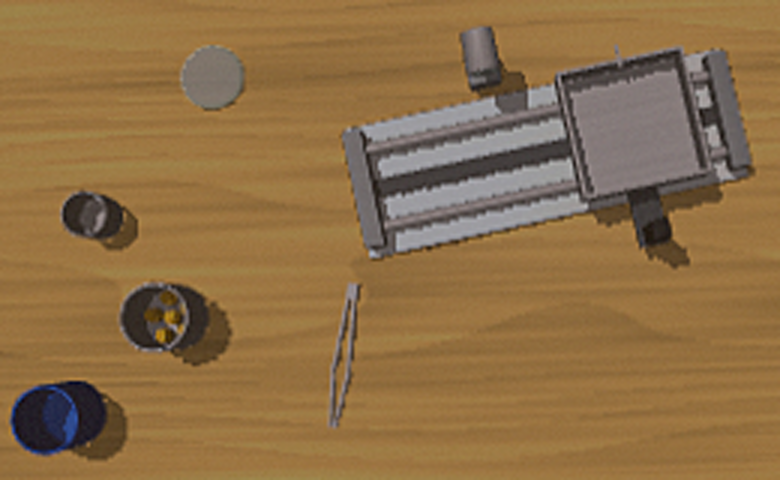

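```bash
cat > plan.py <<'E'
from h import *
from scipy.spatial.transform import Rotation as Ro
CUP=np.array([.4725,.2622]); TH=.188; TRAY=np.array([.6240,-.1490]); G=.045
def R0(a,p,s):
    z=np.array([np.cos(p)*np.cos(a),np.cos(p)*np.sin(a),-np.sin(p)]);y=s*np.array([-np.sin(a),np.cos(a),0])
    return Ro.from_matrix(np.c_[np.cross(y,z),y,z])
def grasp(a,p,s,back=0,up=0,g=G,cup=CUP):
    R=R0(a,p,s);z=R.as_matrix()[:,2]
    return np.r_[cup,g]+[0,0,up]-(.006+back)*z,R.as_quat()
def pour(a,p,s,de,mu,tau,lz=.105,off=.02,g=G,tray=TRAY):
    m=np.array([np.cos(mu),np.sin(mu),0]);k=np.cross([0,0,1],m)
    c=np.cos(tau)*np.array([0,0,1])+np.sin(tau)*m;u=np.cos(tau)*m-np.sin(tau)*np.array([0,0,1])
    L=np.r_[tray,0]-off*m;L[2]=max(lz,.10+.07*np.cos(tau))
    R=Ro.from_rotvec(k*tau)*Ro.from_euler('z',de)*R0(a,p,s)
    gp=L-.03*u-(.07-g)*c
    return gp-.006*R.as_matrix()[:,2],R.as_quat()
def lowz(pos,q):
    M=Ro.from_quat(q).as_matrix();pts=[[x,y,zz] for zz in(-.048,-.16) for x in(-.04,.04) for y in(-.043,.043)]+[[x,y,.025] for x in(-.011,.011) for y in(-.045,.045)]
    return (pos+np.array(pts)@M.T)[:,2].min()
E
python3 - <<'E'
from plan import *
import time,itertools
t0=time.time();out=[];n=0
for p,s in itertools.product((.2,.35,.55),(1,-1)):
  for a in np.arange(-.3,1.5,.3):
    if any(r.solve_ik(*grasp(a,p,s,b,u)) is None for b,u in((0,0),(.08,0),(0,.12))): continue
    if lowz(*grasp(a,p,s))<.01: continue
    for de,mu in itertools.product(np.arange(-1.6,1.0,.3),np.arange(-3.1,3.1,.4)):
      w=min(lowz(*pour(a,p,s,de,mu,t)) for t in(1.2,1.6,2.0,2.3))
      if w<.07: continue
      n+=1
      js=[]
      for t in (2.3,1.6,.9,.2):
        j=r.solve_ik(*pour(a,p,s,de,mu,t))
        if j is None: break
        js.append(j)
      else: out.append((w,a,p,s,de,mu,np.abs(np.diff(js,axis=0)).max()))
    if time.time()-t0>400:break
out.sort(key=lambda o:-o[0])
print(n,len(out),time.time()-t0)
for o in out[:25]:print(np.round(o,3))
E
```

```text
Traceback (most recent call last):
ValueError: time passes only in moves, steps and waits
```

```bash
cat > t.py <<'E'
from plan import *
n=0
try:
    for i in range(3000): 
        j=r.solve_ik(*grasp(.5,.35,1)); n+=1
except Exception as e: print(type(e),e)
print(n,j,r.read_state()['time_s'])
print(r.solve_ik(*pour(.5,.35,1,0,0,1.5)))
E
python3 t.py
```

```text
Traceback (most recent call last):
  File "t.py", line 7, in <module>
    print(n,j,r.read_state()['time_s'])
              ~~~~~~~~~~~~^^
ValueError: time passes only in moves, steps and waits
```

```bash
cat > t.py <<'E'
from plan import *
r.hold(.02)
print(r.read_state()['time_s'])
n=0
try:
    for i in range(3000): 
        j=r.solve_ik(*grasp(.5,.35,1)); n+=1
except Exception as e: print(type(e),e)
print(n,j)
E
python3 t.py
```

```text
0.1167
3000 [0.21966065 1.03309685 2.48358518 2.87864818 1.58244848 1.46925108]
```

```bash
cat > scan.py <<'E'
from plan import *
import time,itertools,pickle
def ik(P):
    try: return r.solve_ik(*P)
    except ValueError: r.hold(.017); return r.solve_ik(*P)
t0=time.time();out=[];n=0
for p,s in itertools.product((.3,.5,.75),(1,-1)):
  for a in np.arange(-.1,1.4,.3):
    g=[ik(grasp(a,p,s,b,u)) for b,u in((0,0),(.08,0),(0,.12))]
    if any(x is None for x in g): continue
    if lowz(*grasp(a,p,s))<.01: continue
    print(p,s,a,np.round(g[0],2))
    for de,mu in itertools.product(np.arange(-1.6,1.0,.4),np.arange(-3.1,3.1,.5)):
      w=min(lowz(*pour(a,p,s,de,mu,t)) for t in(1.2,1.6,2.0,2.3))
      if w<.06: continue
      n+=1
      js=[]
      for t in (2.3,1.6,.9,.2):
        j=ik(pour(a,p,s,de,mu,t))
        if j is None: break
        js.append(j)
      else: out.append((w,a,p,s,de,mu,np.abs(np.diff(js,axis=0)).max(),np.abs(js[-1]-g[2]).max()))
out.sort(key=lambda o:-o[0])
print(n,len(out),time.time()-t0,r.read_state()['time_s'])
for o in out[:20]:print(np.round(o,3))
E
timeout 500 python3 scan.py
```

```text
0.3 1 0.19999999999999998 [0.54 1.04 2.42 3.46 1.57 1.67]
0.3 1 0.7999999999999999 [-0.06  1.05  2.42  2.33  1.49  1.33]
0.3 1 1.0999999999999999 [-0.19  0.98  2.26  1.88  1.3   1.47]
0.3 -1 0.19999999999999998 [ 0.54  1.04  2.42  3.46  1.57 -1.47]
0.3 -1 0.7999999999999999 [-0.06  1.05  2.42  2.33  1.49 -1.82]
0.3 -1 1.0999999999999999 [-0.19  0.98  2.26  1.88  1.3  -1.67]
0.5 1 0.19999999999999998 [0.51 0.84 2.4  3.44 1.17 1.6 ]
0.5 1 0.5 [0.24 0.86 2.46 2.9  1.25 1.52]
0.5 1 0.7999999999999999 [0.   0.85 2.4  2.38 1.15 1.49]
0.5 1 1.0999999999999999 [-0.13  0.82  2.26  1.88  1.05  1.64]
0.5 -1 0.19999999999999998 [ 0.51  0.84  2.4   3.44  1.17 -1.54]
0.5 -1 0.5 [ 0.24  0.86  2.46  2.9   1.25 -1.62]
0.5 -1 0.7999999999999999 [ 0.    0.85  2.4   2.38  1.15 -1.65]
0.5 -1 1.0999999999999999 [-0.13  0.82  2.26  1.88  1.05 -1.5 ]
0.75 1 0.7999999999999999 [0.1  0.65 2.3  2.29 0.68 1.77]
0.75 1 1.0999999999999999 [-0.02  0.66  2.19  1.74  0.73  1.96]
0.75 -1 0.7999999999999999 [ 0.1   0.65  2.3   2.29  0.68 -1.37]
0.75 -1 1.0999999999999999 [-0.02  0.66  2.19  1.74  0.73 -1.18]
682 312 2
[... 468 characters left out ...]
.018  0.836]
[ 0.114  0.5    0.5   -1.     0.4    0.9    0.74   1.89 ]
[ 0.114  0.8    0.5   -1.    -0.4    0.4    1.265  0.836]
[0.11  0.2   0.3   1.    0.8   0.9   5.697 2.478]
[ 0.11   0.2    0.3   -1.     0.8    0.9    0.669  2.478]
[ 0.11   1.1    0.3   -1.     0.4    1.4    0.653  1.286]
[ 0.11   0.8    0.3    1.    -0.8   -0.1    4.17   0.604]
[ 0.11   1.1    0.3    1.    -1.6   -0.6    3.528  1.741]
[ 0.11   0.8    0.3   -1.    -0.8   -0.1    2.113  0.604]
[ 0.11   1.1    0.3   -1.    -1.6   -0.6    3.528  1.741]
[ 0.11   0.2    0.3   -1.    -0.4   -0.1    2.78   1.048]
[ 0.11   0.2    0.3    1.    -0.4   -0.1    3.503  1.048]
[ 0.11   0.8    0.3    1.    -0.     0.9    5.568  1.112]
```

```bash
cat > s2.py <<'E'
from plan import *
r.hold(.017)
print(atz('top',168,264,.07),atz('top',180,197,.05))
for a,p,mu in((.8,.5,.4),(.8,.5,.2),(.5,.5,.3),(.65,.4,.25),(.5,.5,.6)):
    print(a,p,mu); de=mu-a
    L=[grasp(a,p,-1,.08),grasp(a,p,-1),grasp(a,p,-1,0,.12)]+[pour(a,p,-1,de,mu,t) for t in(0.,.4,.8,1.2,1.6,2,2.3,2.5)]
    for P in L:
        j=r.solve_ik(*P); print('  ',None if j is None else np.round(j,2), P[0].round(3),round(lowz(*P),3))
E
python3 s2.py
```

```text
[0.38751486 0.34907451 0.07      ] [0.5602661  0.32418782 0.05      ]
0.8 0.5 0.4
   [-0.21  0.76  2.57  2.21  1.18 -1.74] [0.42  0.208 0.086] 0.065
   [ 0.    0.85  2.4   2.38  1.15 -1.65] [0.469 0.258 0.048] 0.026
   [ 0.    0.44  2.38  2.17  0.86 -1.27] [0.469 0.258 0.168] 0.146
   [-0.85  0.6   2.04  1.59  0.98 -0.99] [ 0.573 -0.171  0.148] 0.126
   [-0.71  0.45  1.88  0.97  0.74 -0.26] [ 0.568 -0.173  0.158] 0.131
   [-0.53  0.47  1.64  0.28  0.88  0.48] [ 0.568 -0.173  0.159] 0.132
   [-0.37  0.62  1.37 -0.09  1.25  0.83] [ 0.575 -0.17   0.15 ] 0.124
   [-0.25  0.85  1.05 -0.31  1.67  0.95] [ 0.586 -0.165  0.141] 0.114
   [-0.18  1.11  0.69 -0.54  2.12  0.9 ] [ 0.601 -0.159  0.146] 0.122
   [-0.14  1.33  0.39 -0.83  2.42  0.69] [ 0.612 -0.154  0.146] 0.124
   None [ 0.619 -0.151  0.144] 0.111
0.8 0.5 0.2
   [-0.21  0.76  2.57  2.21  1.18 -1.74] [0.42  0.208 0.086] 0.065
   [ 0.    0.85  2.4   2.38  1.15 -1.65] [0.469 0.258 0.048] 0.026
   [ 0.    0.44  2.38  2.17  0.86 -1.27] [0.469 0.258 0.168] 0.146
   [-0.78  0.56  2.17  1.91  0.88 -1.13] [ 0.57  -0.16   0.148] 0.126
   [-0.
[... 1971 characters left out ...]
  1.41 -1.69] [0.406 0.226 0.086] 0.065
   [ 0.24  0.86  2.46  2.9   1.25 -1.62] [0.468 0.26  0.048] 0.026
   [ 0.24  0.43  2.43  2.82  0.8  -1.47] [0.468 0.26  0.168] 0.146
   [-0.87  0.65  1.88  1.34  1.11 -0.89] [ 0.578 -0.18   0.148] 0.126
   [-0.74  0.51  1.76  0.88  0.91 -0.34] [ 0.574 -0.183  0.158] 0.131
   [-0.56  0.51  1.58  0.3   0.96  0.25] [ 0.574 -0.183  0.159] 0.132
   [-0.37  0.63  1.36 -0.11  1.23  0.64] [ 0.58  -0.179  0.15 ] 0.124
   [-0.23  0.83  1.1  -0.38  1.59  0.8 ] [ 0.59  -0.172  0.141] 0.114
   [-0.14  1.06  0.81 -0.63  1.98  0.79] [ 0.603 -0.163  0.146] 0.122
   [-0.09  1.24  0.59 -0.87  2.23  0.67] [ 0.613 -0.156  0.146] 0.124
   None [ 0.62  -0.152  0.144] 0.111
```

```bash
cat > g.py <<'E'
from plan import *
A=(.8,.5,-1)
def st(t):
    s=r.read_state();print(t,round(s['time_s'],2),np.round(s['eef_pos'],4),np.round(s['contact_force'],2),round(s['grip_width'],4))
r.reach(*grasp(*A,.09,.12)); st('up')
r.reach(*grasp(*A,.09)); st('pre')
print(r.move_straight(*grasp(*A),speed=.06,max_force=8)); st('in')
command_gripper(.05,50); st('closed')
r.move_straight(*grasp(*A,0,.12),speed=.1); r.hold(.2); st('lift')
snap('scene','lift')
E
python3 g.py; python3 -c "
import cv2;i=cv2.imread('pics/lift.png')[150:330,250:500];cv2.imwrite('pics/lift_c.png',cv2.resize(i,None,fx=3,fy=3))"
```

```text
up 2.87 [0.4143 0.2014 0.2112] [-0.61  0.41  0.15] 0.0855
pre 3.52 [0.4139 0.2017 0.091 ] [-0.56 -0.61  0.53] 0.0855
False
in 5.17 [0.4688 0.2582 0.048 ] [ 0.06 -0.96  0.61] 0.0856
closed 5.53 [0.4688 0.2584 0.0482] [-2.78 -1.61  4.42] 0.0596
lift 7.08 [0.4687 0.2584 0.1673] [ 0.81  0.33 -0.93] 0.0594
```

View pics/lift_c.png

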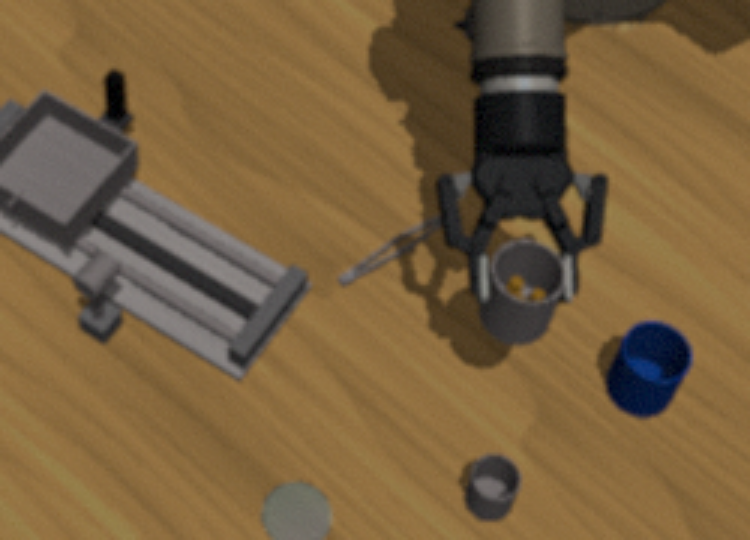

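The cup is held level at its sides with the valves inside. Next I carry it over the tray and pour.

```bash
cat > plan2.py <<'E'
from plan import *
A=(.8,.5,-1);MU=.4
def pp(tau,**k):
    P,q=pour(*A,MU-A[0],MU,tau,lz=.12,**k)
    P=P+[0,0,max(0,.03*min(1,(1.5-tau)/.5))]
    return P,q
def st(t):
    s=r.read_state();print(t,round(s['time_s'],2),np.round(s['eef_pos'],4),np.round(s['contact_force'],2),round(s['grip_width'],4))
E
cat > p.py <<'E'
from plan2 import *
r.move_straight(*pp(0.),speed=.2); st('over')
for t in(.5,1.0,1.3,1.5,1.65,1.8,1.95,2.1,2.3): r.reach(*pp(t)); st(t)
r.hold(.3)
snap('scene','pour'); snap('top','pour_t')
a=cv2.imread('pics/pour.png')[150:300,210:380];b=cv2.imread('pics/pour_t.png')[100:250,270:440]
cv2.imwrite('pics/pour_c.png',cv2.resize(np.hstack([a,b]),None,fx=2.3,fy=2.3,interpolation=cv2.INTER_CUBIC))
E
python3 p.py
```

```text
over 9.49 [ 0.573  -0.1698  0.1778] [-0.33  0.01 -1.72] 0.0594
0.5 10.38 [ 0.5668 -0.1721  0.1883] [-0.61  0.53 -1.25] 0.0593
1.0 11.06 [ 0.5701 -0.1708  0.1841] [ 0.15  0.87 -1.75] 0.0595
1.3 11.41 [ 0.5767 -0.1681  0.1578] [-0.56 -0.36 -1.12] 0.0594
1.5 11.72 [ 0.5826 -0.1666  0.1529] [-0.5  -0.39 -1.52] 0.0596
1.65 12.01 [ 0.5877 -0.1647  0.1565] [-0.42  0.17 -1.81] 0.0596
1.8 12.29 [ 0.593  -0.1624  0.1583] [ 0.37 -0.37 -1.43] 0.0594
1.95 12.57 [ 0.5986 -0.16    0.1595] [-1.41 -0.25 -1.23] 0.0595
2.1 12.85 [ 0.6042 -0.1578  0.1597] [-0.22 -0.76 -1.34] 0.0597
2.3 13.18 [ 0.6121 -0.155   0.1605] [-0.63  0.06 -1.49] 0.0593
```

View pics/pour_c.png

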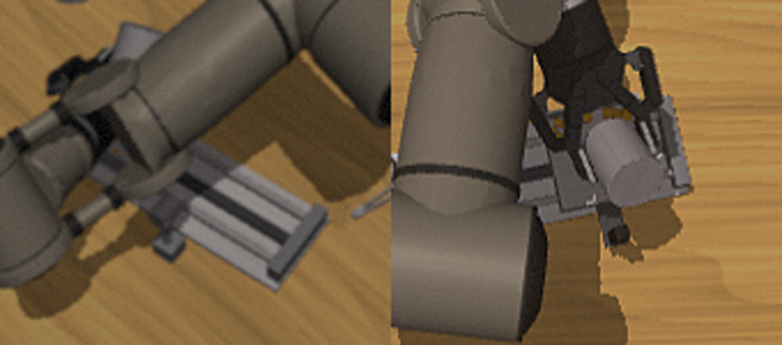

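```bash
cat > b.py <<'E'
from plan2 import *
r.hold(.4)
for t in(1.6,.9,0.): r.reach(*pp(t))
r.move_straight(*grasp(*A,0,.12),speed=.25); st('back')
snap('scene','bk'); snap('top','bk_t')
a=cv2.imread('pics/bk.png')[165:300,215:445];b=cv2.imread('pics/bk_t.png')[125:260,180:410]
cv2.imwrite('pics/bk_c.png',cv2.resize(np.vstack([a,b]),None,fx=2.2,fy=2.2,interpolation=cv2.INTER_CUBIC)[:600])
E
python3 b.py
```

```text
back 18.66 [0.469  0.2579 0.1679] [ 0.12 -0.3  -1.1 ] 0.0594
```

View pics/bk_c.png

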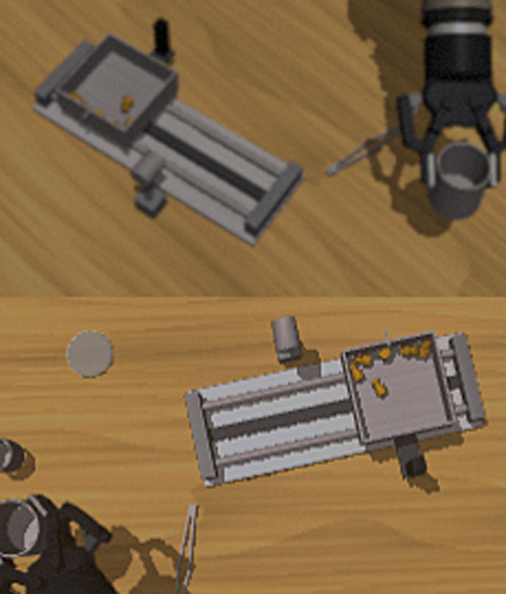

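The cup is empty, and the tray holds about six valves by the far wall and near its middle, with none outside. I'll stand the cup down next, then go to the grip.

```bash
cat > c.py <<'E'
from plan2 import *
r.move_straight(*grasp(*A,0,.006),speed=.12)
print(r.move_straight(*grasp(*A,0,-.003),speed=.02,max_force=5)); st('down')
command_gripper(.085); r.hold(.1); st('open')
P,q=grasp(*A,.09); r.move_straight(P,q,speed=.12)
r.reach(*grasp(*A,.09,.14)); st('clear')
snap('top','pl'); snap('scene','pls')
d=np.load('pics/pl.npy');Q=cloud('top',d)
C=Q[190:212,355:380].reshape(-1,3);C=C[(C[:,2]>.09)&(C[:,2]<.11)];print('grip',C.mean(0),len(C))
C=Q[213:250,186:224].reshape(-1,3);C=C[(C[:,2]>.06)&(C[:,2]<.08)];print('cup',C.mean(0),len(C), C[:,2].min(),C[:,2].max())
C=cloud('scene',np.load('pics/pls.npy'))
C=C[165:200,275:300].reshape(-1,3);C=C[(C[:,2]>.094)&(C[:,2]<.11)];print('grip s',C.mean(0),len(C))
for s in(1,-1):
    y=s*np.array([-np.sin(TH),np.cos(TH),0]);z=np.array([0,0,-1.]);q=Ro.from_matrix(np.c_[np.cross(y,z),y,z]).as_quat()
    print(s,[r.solve_ik(np.array([.532-.187*k,-.166+.982*k,.091]),q) for k in(0,.13)])
a=cv2.imread('pics/pls.png')[150:330,250:500]
cv2.imwrite('pics/pl_c.png',cv2.resize(a,None,fx=2.5,fy=2.5))
E
python3 c.py
```

```text
True
down 20.24 [0.4694 0.2587 0.0483] [0.1  0.86 3.6 ] 0.0592
open 20.73 [0.469  0.2584 0.0477] [ 0.88 -0.08  0.65] 0.0849
clear 22.38 [0.4136 0.2022 0.2308] [0.75 0.25 0.34] 0.0848
grip [ 0.53133759 -0.1659912   0.10206185] 45
cup [0.47456918 0.261699   0.06824366] 121 0.06012883687176696 0.07485216593257764
grip s [ 0.53600898 -0.16408171  0.09990763] 36
1 [array([-4.39980039e-01,  5.80926290e-01,  1.63919008e+00, -4.44089210e-16,
        9.21476288e-01, -2.19877637e+00]), array([-2.26002638e-01,  5.12010874e-01,  1.77652732e+00, -4.44089210e-16,
        8.53054464e-01, -1.98479896e+00])]
-1 [array([-4.39980039e-01,  5.80926290e-01,  1.63919008e+00, -4.44089210e-16,
        9.21476288e-01,  9.42816288e-01]), array([-2.26002638e-01,  5.12010874e-01,  1.77652732e+00, -4.44089210e-16,
        8.53054464e-01,  1.15679369e+00])]
```

View pics/pl_c.png

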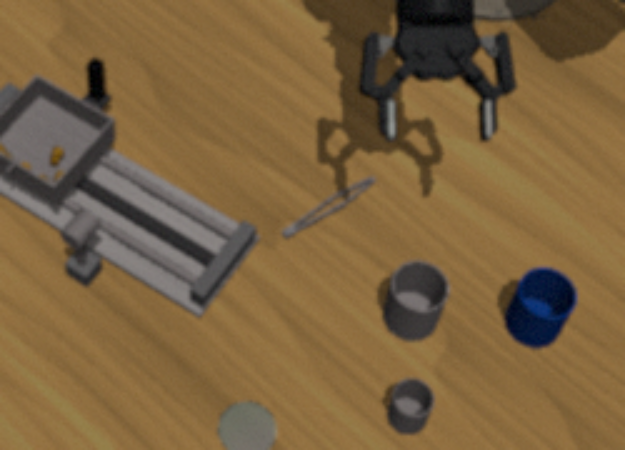

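The cup stands upright and free. Next I grip the post.

```bash
cat > plan3.py <<'E'
from plan2 import *
Y=np.array([-np.sin(TH),np.cos(TH),0]);_z=np.array([0,0,-1.])
Q=Ro.from_matrix(np.c_[np.cross(-Y,_z),-Y,_z]).as_quat()
GP=np.array([.5325,-.166,.091])
E
cat > d.py <<'E'
from plan3 import *
command_gripper(.06)
r.reach(GP+[0,0,.10],Q); st('above')
print(r.move_straight(GP,speed=.08,max_force=8)); st('at')
command_gripper(.01,30); r.hold(.2); st('grip')
E
python3 d.py
```

```text
above 24.55 [ 0.5321 -0.1653  0.1906] [-1.37  0.35  0.04] 0.0599
False
at 25.95 [ 0.5328 -0.1661  0.0915] [ 0.33  0.23 -0.08] 0.0601
grip 26.61 [ 0.5326 -0.166   0.0913] [-1.12 -0.08  3.9 ] 0.0157
```

```bash
cat > e.py <<'E'
from plan3 import *
def f(n=6):
    v=[]
    for _ in range(n): r.hold(.025); v.append(np.array(r.read_state()['contact_force'])@Y)
    return np.mean(v)
def go(k,v=.03): r.move_straight(GP+Y*k,Q,speed=v)
print('f0',f())
go(.05,.05);print(.05,f());go(.09,.06);print(.09,f())
k=.096;go(k);neg=0;log=[]
while k<.1255:
    x=f();log.append((k,x));neg=neg+1 if x<-3 else 0
    print(round(k,4),round(x,2),end=' | ')
    if neg>=2: break
    k+=.001;go(k,.02)
st('\nend')
E
python3 e.py
```

```text
f0 1.0495841572363764
0.05 0.3176283987227168
0.09 1.6129483819688473
0.096 1.63 | 0.097 0.08 | 0.098 0.09 | 0.099 -0.31 | 0.1 -0.65 | 0.101 0.16 | 0.102 -0.25 | 0.103 0.12 | 0.104 0.01 | 0.105 -0.31 | 0.106 -0.28 | 0.107 0.04 | 0.108 0.4 | 0.109 1.44 | 0.11 2.63 | 0.111 3.71 | 0.112 3.98 | 0.113 0.28 | 0.114 -3.03 | 0.115 -3.93 | 
end 37.12 [ 0.5111 -0.0535  0.0912] [-0.85 -4.05  5.69] 0.0157
```

The pull-in turns to resistance at about 113 mm of travel from the start. The camera gave 112.8 mm, so I settle there and check.

```bash
cat > f.py <<'E'
from plan3 import *
r.move_straight(GP+Y*.1129,Q,speed=.01); r.hold(.5); st('home')
v=[]
for _ in range(8): r.hold(.025); v.append(np.array(r.read_state()['contact_force'])@Y)
print(np.mean(v), (np.array(r.read_state()['eef_pos'])-GP)@Y)
snap('top','fin'); snap('scene','fins')
a=cv2.imread('pics/fins.png')[150:300,230:480];b=cv2.imread('pics/fin.png')[110:260,150:400]
cv2.imwrite('pics/fin_c.png',cv2.resize(np.vstack([a,b]),None,fx=2,fy=2,interpolation=cv2.INTER_CUBIC))
E
python3 f.py
```

```text
home 37.98 [ 0.5114 -0.0548  0.0912] [-0.83 -0.83  6.88] 0.0158
0.3177689575933795 0.11317725659983956
```

View pics/fin_c.png

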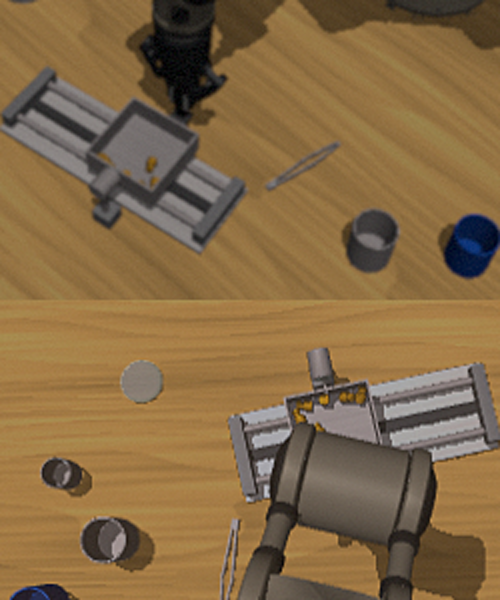

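```bash
python3 -c "
from h import *
r.finish_job()"
```

```text
the job is handed in; nothing more can be done
```

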